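# Load a sample panel into the sprung work holder

## Task

Slide the top sample panel out through the open end of the wooden stack holder until it overhangs the edge, pinch it by the overhanging end, lay it flat on the cork-topped rest, lined up with the rest and about centred on it, and let go. Then take it again by its middle, use its end to push the sprung stop of the metal work holder back, and lower it in so that it is left clamped flat between the sprung stop and the fixed stop. Do not let the panel fall, and leave the other panels and everything else on the bench where they are.

Things in the scene. Friction and masses are not known exactly. Their poses are not given: they have to be found in the camera images.
- panel_center (a point): Centre (half-way up) of the top sample panel: a flat wooden panel with a pale primed face, 160 x 52 x 6 mm (x, y, z), about 70 g, varnished and fairly slippery against its like. x runs along its length, z up. It starts as the topmost of three identical panels lying in the stack holder, aligned with it, 2 mm of play all round.
- panel_mid: The identical panel just below the top one (origin: centre of its underside). It must stay in the holder; the holder's low lip keeps it from being dragged along.
- panel_low: The identical lowest panel of the stack (origin: centre of its underside). Stays in the holder.
- holder: Wooden stack holder: fixed block 180 x 72 x 60 mm (x, y, z) with a tray on top; origin at the centre of its underside, on the bench. Panels lie along its x. Tray floor 60 mm up; the three panels fill it to 78 mm up. Walls 8 mm thick on both long sides and the +x end reach 80 mm up, 2 mm above the top panel, so its edges cannot be gripped there. The -x end is open above a low lip.
- holder_lip (a point): Middle of the outer top edge of the lip at the holder's open -x end (towards the robot), 90 mm from the holder's origin, 70 mm above the bench, axes as the holder. The lip is 8 mm thick; the top panel's underside is 2 mm above it, so only the top panel can be slid out over it, towards -x. Slid 80 mm or more, the panel would tip off.
- rest: Cork-topped wooden rest, a fixed block 90 x 42 x 45 mm (x, y, z), narrower than the panel so that fingers can reach past the panel's edges beside it; origin at the centre of its underside, x along its length.
- rest_top (a point): Centre of the rest's cork top, 45 mm above the bench; same axes as the rest. A panel laid on it has its centre 3 mm above this.
- jig_seat (a point): Centre of the panel's place on the bed of the fixed metal work holder, on the bed's surface, 45 mm above the bench; x runs along the bed from the fixed to the sprung stop, z up. Bed 36 mm wide. Guide cheeks 12 mm high along both sides, inner faces at y = +-29.5 mm, from x = -80 to -32 and +32 to +98 mm; between, the sides are open for fingers to 33 mm below the bed. Seated, the panel's centre is at 0, 0, 3 mm.
- fixed_stop_face (a point): Middle of the face of the work holder's fixed stop, 80 mm from the seat's centre towards -x and 6 mm above the bed; same axes. The stop rises 12 mm above the bed. From here to the sprung stop, when let go, is 148 mm: for the 160 mm panel the sprung stop must be pushed back by more than 12 mm.
- stop_face (a point): Centre of the sprung stop's face (it looks towards the fixed stop), at x = +68 mm from the seat's centre when let go, 18 mm above the bed. The stop is a steel block 54 mm wide, from 2 to 34 mm above the bed. A level panel whose underside is 13 to 26 mm above the bed passes over the fixed stop and cheeks while its end still meets this face.
- sprung_stop (a joint): How far the sprung stop is pushed back along the work holder's +x, in m: 0 let go, 0.03 at the most, 0.012 with the panel clamped. The spring pushes with 4 N at 0 plus 0.3 N per mm.
- jar1: Glass jar with a lid, 66 mm across, 110 mm tall, beyond the work area; origin at the centre of its underside. A bystander: leave it alone.
- jar2: Another such jar. A bystander: leave it alone.
- spatula: Spatula lying on the bench near the robot, 170 mm long; x along it. A bystander: leave it alone.
- brush: Flat brush lying on the bench beyond the rest, 170 mm long; x along it. A bystander: leave it alone.
- fragment: Piece of carved moulding with a gilt wavy relief, 120 x 26 x 18 mm, lying beside the rest; origin at the centre of its underside. A bystander: leave it alone.
- marker: Black marker pen, 134 mm long, 14 mm thick, lying beside the rest. A bystander: leave it alone.
- offcut: Dark wooden offcut 100 x 30 x 18 mm; origin at the centre of its underside. A bystander: leave it alone.
Mind the look-alikes: they are no part of the job. Leave any red or yellow look-alike of the rest alone.

How it is judged:
By the outcome, as a careful person would: the job done as asked, in the order asked, and still so for the second after the job is handed in, with the robot touching nothing.
It also fails if it takes over 64 s, if anything falls off the work surface, if the arm or the gripper's body presses on something with over 40 N, if the wrist force passes 120 N, or if a joint passes its speed limit or range.

## Robot

A 6-joint arm with a two-finger parallel gripper is mounted at the origin on the work surface. World frame = base frame: x ahead of the robot, y to its left, z up, the work surface at z = 0. Lengths are in m, angles in rad, forces in N, time in s.
With the tool pointing down it reaches from about 0.275 to 0.825 m from the base axis. Payload 4.9 kg.
Tool frame: the origin (TCP) lies midway between the tips of the shut fingers; the grasp point (between the pads) lies 19 mm behind it (grip_point_offset is the distance from the TCP to the grasp point, in m); z points along the fingers, x is the direction in which the jaws open and shut, and the axes are right-handed (so a half turn about z gives the same grasp; the last joint's range is limited). The gripper opens to 85 mm and grips with 20 to 120 N. Pads are 22 mm wide; open, the fingers measure 114 mm over their backs; the gripper's body (76 mm by 85 mm) begins 54 mm behind the grasp point. The pads swing forward as they close: fully open they stand 13 mm farther back than shut.
Start: joints at [0.975, 0.326, -0.193, 1.052, 0, 1.437], TCP at [0.245, 0.492, 0.231] pointing down, gripper open.
Joint ranges: [-2.65, 2.65], [-0.97, 1.79], [-1.3, 1.35], [-1.93, 2.1], [-1.47, 1.37], [-3.14, 3.14]. Speed limits (rad/s): [2.57, 2.57, 3.14, 3.14, 3.14, 3.14].

## Interface

Orientations are given as a rotation vector (axis times angle).
In Python, from cell import * gives the robot as it stands. Calls block until the motion is done:
- movep(position, orientation): joint-space move of the TCP to a pose.
- move_l(position, velocity=0.15, rot=None, until_force=None): straight line of the TCP; rot=None keeps the orientation; velocity is the mean speed in m/s. With until_force (N) it stops when the force on the tool has changed by that much, and returns True; else False.
- set_joints(angles): joint-space move.
- let_go() and grab(newtons=None): open the fingers fully, or close them until they stop; newtons is the grip in N (None keeps the last).
- sleep(seconds).
- ik(position, orientation): joint angles nearest the present ones, or None.
- get_state(): the state.
- grab_frame(name): name is "scene" or "top" or "wrist"; returns a dict with "img" (384x512x3 uint8, red, green, blue), "fx", "fy", "cx", "cy" (pixels), "cam_to_world" (4x4, takes a point from camera to world coordinates); the wrist camera has in their place "T_tool_cam" (4x4, takes a point from camera to tool coordinates, whose origin is the TCP and whose axes are the tool frame's). Camera axes: x right, y down, z forward; pixel columns grow to the right and rows downward; lengths in m; the calibration is good to about 2 mm. The wrist camera is an equidistant fisheye: a pixel r from the principal point sees the ray r / f radians off the axis. A picture is of the moment at which its call begins: read the wrist's pose just before it. There is no depth.
A pose or a line that the arm cannot do raises MotionError and nothing moves.
- sign_off(): hands the job in, once; it reports no verdict.
Trained networks look in the newest picture that a camera, given by its name, has taken for a name from the list of things; names that differ only in an ending like _2 or _b are one class to them, and where a whole thing is asked for, a point or a joint stands for the part that bears it (a point fixed in the world has none). Each returns a list of dicts, best first, with "score" (0 to 1); they miss things now and then, are a little off and sometimes report something else, mostly with a low value. They report only what shows in the picture. A call takes as long as a camera call. They do not tell look-alikes from the thing itself.
- spot_in(camera, name): "centre" ([column, row] in pixels, amid what is visible of it).
- silhouettes(camera, name): "mask" (384x512 bool, what is visible of it) and "centre" ([column, row] in pixels, amid what is visible of it).
- tip_of(camera, name): "centre" ([column, row] in pixels: a listed point, or the origin of a listed thing).
The state is a dict: "clock": time; "q": joint angles; "joint_velocities": joint speeds; "tau": joint torques, N m; "position": TCP position; "eef_rot": TCP orientation; "contact_force": force on the tool from outside, world axes, zero at the start; "wrist_torque": the same for the moment, N m; "finger_gap": opening from 0.0 (shut) to 1.0 (fully open).
Only numpy, scipy, OpenCV 4.12 (cv2) and the standard library are available. Lean on these libraries where they do the work, as an engineer would, in place of code of your own. Each camera call takes 0.05 s, during which the arm holds its last target.

## Working session

There is one attempt and no reset: what is moved stays moved. The work goes in short steps, each a Python script; the robot and the scene stay as the last script left them, time stands still between calls to the robot, and variables do not carry over. Pictures are saved under pics/ and viewed, and the job is handed in when it is done.

```bash
ls; mkdir -p pics
python3 - <<'E'
from cell import *
import cv2
for c in ("scene","top","wrist"):
    f=grab_frame(c); cv2.imwrite(f"pics/{c}0.png",f["img"][:,:,::-1])
    print(c,f["fx"],f["fy"],f["cx"],f["cy"]); 
    import numpy as np
    print(np.round(f.get("cam_to_world",f.get("T_tool_cam")),4))
    for n in ("panel_center","holder","holder_lip","rest","rest_top","jig_seat","fixed_stop_face","stop_face"):
        print(n,[(np.round(d["centre"]).tolist(),round(d["score"],2)) for d in tip_of(c,n)][:4])
s=get_state(); print(s)
E
```

```text
pics
scene 396.75785931805956 396.75785931805956 255.28457311680816 187.95864670016374
[[ 0.5784  0.7009 -0.4174  0.9564]
 [ 0.8156 -0.4886  0.3099 -0.284 ]
 [ 0.0133 -0.5197 -0.8543  0.9341]
 [ 0.      0.      0.      1.    ]]
panel_center [([174.0, 246.0], 0.62)]
holder [([178.0, 259.0], 0.96)]
holder_lip [([162.0, 217.0], 0.97), ([250.0, 193.0], 0.34)]
rest [([252.0, 193.0], 0.95), ([219.0, 327.0], 0.68), ([297.0, 100.0], 0.68)]
rest_top [([251.0, 187.0], 0.97), ([217.0, 320.0], 0.97), ([255.0, 116.0], 0.82), ([295.0, 92.0], 0.58)]
jig_seat [([320.0, 161.0], 0.87), ([305.0, 139.0], 0.22)]
fixed_stop_face [([302.0, 142.0], 0.62)]
stop_face [([340.0, 176.0], 0.75)]
top 398.8330333895079 398.8330333895079 250.7718459333608 187.87272362527838
[[-0.02   -0.9965  0.0817  0.4501]
 [-0.9995  0.0179 -0.0261  0.0239]
 [ 0.0245 -0.0822 -0.9963  1.0493]
 [ 0.      0.      0.      1.    ]]
panel_center [([341.0, 178.0], 0.88), ([280.0, 166.0], 0.52)]
holder [([333.0, 178.0], 0.66)]
holder_lip [([332.0, 211.0], 0.92), ([281.0, 168.0], 0.49)]
rest [([332.0, 105.0], 0.91), ([182.0, 269.0], 0.69),
[... 768 characters left out ...]
fixed_stop_face []
stop_face []
{'clock': 1.35, 'q': array([ 9.74787552e-01,  3.26185044e-01, -1.92621331e-01,  1.05201185e+00,
        7.75971667e-06,  1.43661644e+00]), 'joint_velocities': array([-0.00109732,  0.00199286, -0.00020519,  0.00121297,  0.00018557,
       -0.00046744]), 'tau': array([ 2.09136168e-03, -4.43339181e+01,  2.62752950e+01,  1.31351539e-03,
        1.12338691e-05,  3.08043332e-05]), 'position': array([0.24505094, 0.49239382, 0.23128087]), 'eef_rot': array([ 2.67089372e+00,  1.65406152e+00, -3.63829473e-05]), 'contact_force': array([-0.13249247,  0.25955526,  0.79579253]), 'wrist_torque': array([-0.03506734,  0.03038578,  0.04879404]), 'finger_gap': 0.9958148230786845}
```

View pics/scene0.png

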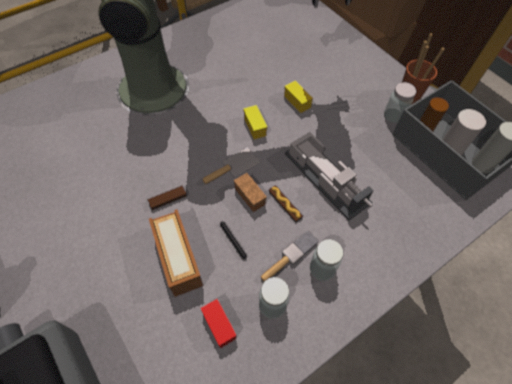

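View pics/top0.png

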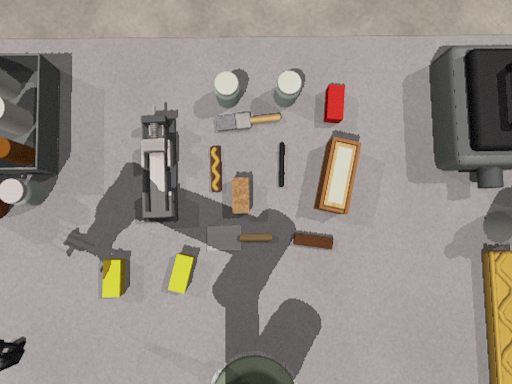

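View pics/wrist0.png

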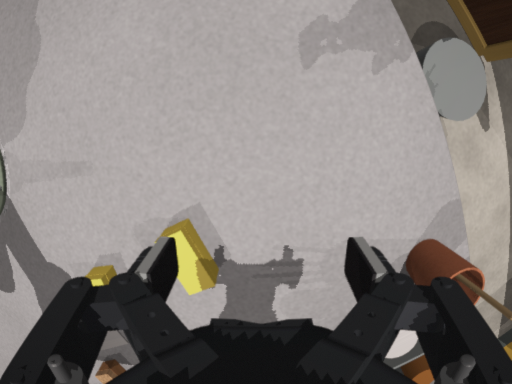

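The scene view shows the robot at the upper left. The holder is at (176,250), the brown cork rest at (251,190) and the work holder at (328,175).
In the top view (image up is +x) the holder is at (339,175), its open end lower, with the cork rest at (241,195) and the jig at (160,165).

Things that could be taken for the rest, in top-view pixels:
- Brown cork at (241,195): chosen, because it matches the description.
- Yellow blocks at (181,273) and (113,278): rejected.
- Red block at (334,103): rejected.
- Offcut at (313,240): rejected, it is the dark offcut.

The wrist view shows only yellow blocks, at (190,255) and (100,275). Next I'll take close crops.

Run:
```python
import cv2
t=cv2.imread("pics/top0.png"); s=cv2.imread("pics/scene0.png")
def c(im,x0,y0,w,h,k,n): cv2.imwrite(n,cv2.resize(im[y0:y0+h,x0:x0+w],None,fx=k,fy=k,interpolation=cv2.INTER_CUBIC))
c(t,310,125,60,95,6,"pics/c_hold.png")
c(t,130,95,130,130,4.5,"pics/c_jig.png")
c(s,140,120,240,180,3,"pics/c_sc.png")
```

```text
(no output)
```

View pics/c_hold.png

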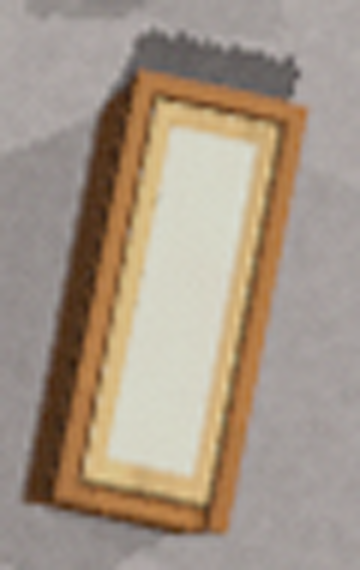

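View pics/c_jig.png

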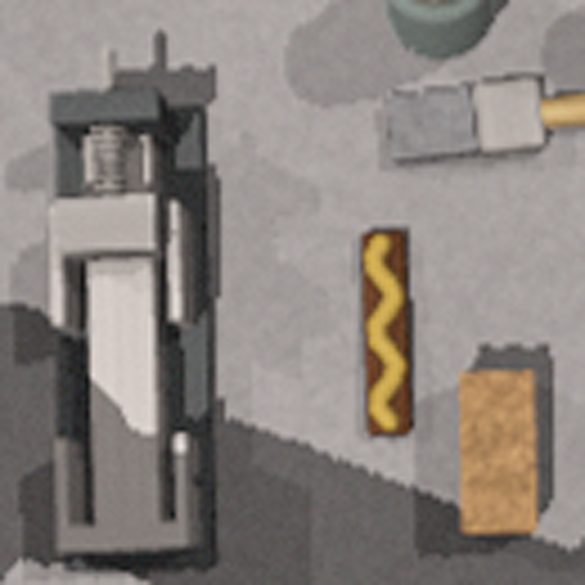

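View pics/c_sc.png

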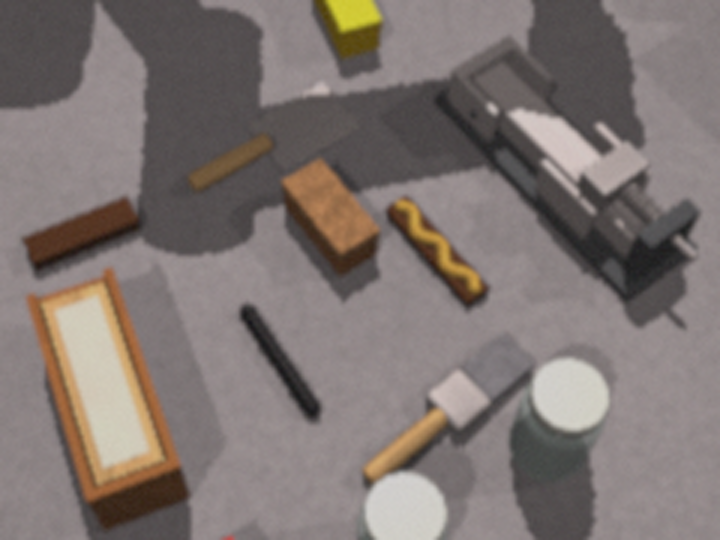

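The crops show the pale panel in the holder with its open end at the bottom, toward the robot. The brown cork rest is at crop (498,452). The jig's sprung stop is at the top, at crop (105,225), and its fixed stop at the bottom, at crop (125,535).

```bash
cat > h.py <<'E'
from cell import *
import numpy as np, cv2
from scipy.spatial.transform import Rotation as R
def plane(f,uv,z,T=None):
    """pixel -> world at height z. pinhole cams; for wrist give T=tool pose 4x4"""
    u,v=uv
    if T is None:
        M=f["cam_to_world"]; d=np.array([(u-f["cx"])/f["fx"],(v-f["cy"])/f["fy"],1.])
    else:
        M=T@f["T_tool_cam"]; a=np.array([(u-f["cx"])/f["fx"],(v-f["cy"])/f["fy"]]); r=np.hypot(*a)
        d=np.array([*(a/max(r,1e-9)*np.sin(r)),np.cos(r)])
    d=M[:3,:3]@d; o=M[:3,3]; return (o+d*(z-o[2])/d[2])
def proj(f,p,T=None):
    M=f["cam_to_world"] if T is None else T@f["T_tool_cam"]
    q=M[:3,:3].T@(np.asarray(p)-M[:3,3])
    if T is None: return np.array([f["fx"]*q[0]/q[2]+f["cx"],f["fy"]*q[1]/q[2]+f["cy"]])
    r=np.hypot(q[0],q[1]); th=np.arctan2(r,q[2]); return np.array([f["fx"]*th*q[0]/r+f["cx"],f["fy"]*th*q[1]/r+f["cy"]])
def tool(s=None):
    s=s or get_state(); T=np.eye(4); T[:3,:3]=R.from_rotvec(s["eef_rot"]).as_matrix(); T[:3,3]=s["position"]; return T
def rot(xdir_ang,tilt=None):
    """tool down, tool x axis at world yaw xdir_ang"""
    c,s=np.cos(xdir_ang),np.sin(xdir_ang)
    M=np.array([[c,s,0],[s,-c,0],[0,0,-1.]])
    return R.from_matrix(M).as_rotvec()
E
cat > m.py <<'E'
from h import *
f=grab_frame("top"); sc=grab_frame("scene")
def un(p,k,o): return ((p[0]+.5)/k-.5+o[0],(p[1]+.5)/k-.5+o[1])
def rep(n,ps,k,o,z,f):
    P=np.array([plane(f,un(p,k,o),z)[:2] for p in ps]); c=P.mean(0)
    d=(P[0]+P[1]-P[2]-P[3])/2; w=(P[0]+P[3]-P[1]-P[2])/2
    print(n,c.round(4),"len",np.linalg.norm(d).round(4),"wid",np.linalg.norm(w).round(4),"yaw",np.degrees(np.arctan2(d[1],d[0])).round(2),np.degrees(np.arctan2(-w[0],w[1])).round(2))
rep("panel top",[(158,97),(282,122),(208,507),(82,480)],6,(310,125),.078,f)
rep("walls top",[(140,70),(305,105),(222,530),(52,500)],6,(310,125),.080,f)
rep("rest top",[(460,372),(537,370),(537,535),(460,535)],4.5,(130,95),.045,f)
# scene: order far-left, far-right, near-right, near-left (far=+x)
rep("panel sc",[(103,485),(165,463),(106,280),(42,298)],3,(140,120),.078,sc)
rep("rest sc",[(378,232),(340,258),(284,180),(320,160)][::-1] and [(378,232),(340,258),(284,180),(320,160)],3,(140,120),.045,sc)
for n,z in (("jig_seat",.045),("fixed_stop_face",.051),("stop_face",.063),("holder_lip",.07),("rest_top",.045)):
    for c,ff in (("top",f),("scene",sc)):
        print(n,c,[ (plane(ff,d["centre"],z)[:2].round(4).tolist(),round(d["score"],2)) for d in tip_of(c,n)][:3])
# jig features top crop: stop top front edge z=.079 ; 
for n,p,z in (("stop top front L",(50,250),.079),("R",(155,250),.079),("stop top back L",(52,198),.079),("bed L top",(90,258),.045),("bed R top",(157,258),.045),("bed L bot",(92,523),.045),("bed R bot",(162,523),.045)):
    print(n,plane(f,un(p,4.5,(130,95)),z)[:2].round(4))
E
python3 m.py
```

```text
panel top [ 0.5586 -0.2222] len 0.1624 wid 0.0525 yaw -13.2 -12.78
walls top [ 0.5587 -0.2206] len 0.1806 wid 0.0701 yaw -13.45 -12.03
rest top [0.5144 0.0242] len 0.0921 wid 0.0431 yaw -1.02 -0.3
panel sc [ 0.5577 -0.218 ] len 0.1651 wid 0.0497 yaw -13.15 164.37
rest sc [0.5152 0.0254] len 0.0913 wid 0.0399 yaw -1.87 0.98
jig_seat top [([0.5592, 0.2248], 0.89), ([0.5528, -0.2173], 0.73), ([0.4011, 0.0265], 0.33)]
jig_seat scene [([0.5594, 0.2353], 0.67), ([0.5359, -0.2156], 0.6), ([0.4217, 0.0147], 0.52)]
fixed_stop_face top [([0.4804, 0.2375], 0.83)]
fixed_stop_face scene [([0.4733, 0.2414], 0.66)]
stop_face top [([0.6341, 0.2374], 0.78), ([0.7626, 0.0516], 0.52)]
stop_face scene [([0.6223, 0.232], 0.75)]
holder_lip top [([0.4768, -0.1998], 0.57)]
holder_lip scene [([0.4742, -0.2055], 0.59)]
rest_top top [([0.5168, 0.0277], 0.95), ([0.7475, -0.2193], 0.92), ([0.3269, 0.3466], 0.72)]
rest_top scene [([0.3101, 0.3472], 0.9), ([0.514, 0.0247], 0.84), ([0.7495, -0.2258], 0.8)]
stop top front L [0.627  0.2657]
R [0.6261 0.209 ]
stop top back L [0.6556 0.2647]
bed L top [0.6283 0.2518]
bed R top [0.6277 0.2144]
bed L bot [0.4794 0.2506]
bed R bot [0.4787 0.2119]
```

Both views agree to within a few millimetres, and the sizes come out right (panel 162x52, rest 92x43). I'll refine with wrist close-ups of all three stations.

```bash
cat > w.py <<'E'
from h import *
import json
out={}
def look(n,c,yaw,ahead,z):
    a=np.radians(yaw)
    movep([c[0]+ahead*np.cos(a),c[1]+ahead*np.sin(a),z],rot(a+np.pi/2))
    T=tool(); f=grab_frame("wrist"); cv2.imwrite(f"pics/w_{n}.png",f["img"][:,:,::-1]); np.savez(f"w_{n}.npz",T=T,img=f["img"])
    np.savez("cal.npz",Tc=f["T_tool_cam"],f=f["fx"],cx=f["cx"],cy=f["cy"])
look("jig",(.556,.233),0,.06,.20)
look("rest",(.515,.025),-1,.05,.17)
look("hold",(.5586,-.221),-13,.07,.2)
print(get_state()["clock"])
E
python3 w.py
```

```text
5.6833
```

View pics/w_jig.png

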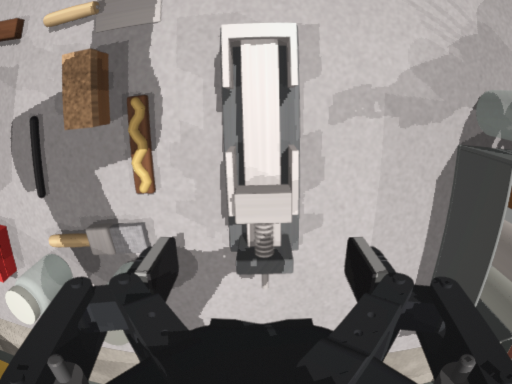

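View pics/w_rest.png

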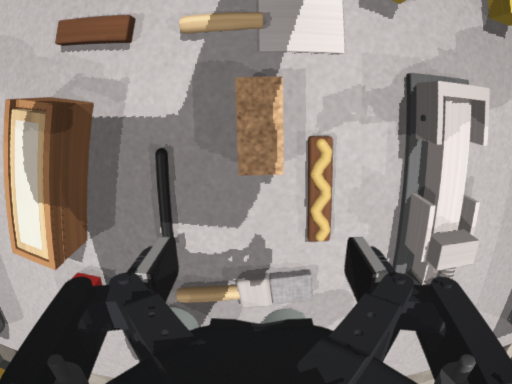

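View pics/w_hold.png

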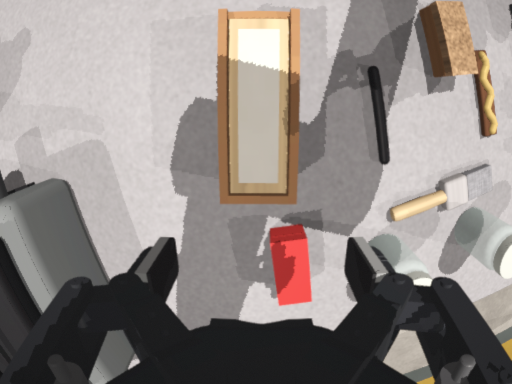

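The wrist views are clear, with image up toward the robot. The jig bed is centred near (260,115), the cork rest top near (262,125) and the panel in its holder near (258,105). I'll enlarge each one to pick corners.

Run:
```python
import cv2
def c(n,x0,y0,w,h,k): 
    im=cv2.imread(f"pics/w_{n}.png"); cv2.imwrite(f"pics/wc_{n}.png",cv2.resize(im[y0:y0+h,x0:x0+w],None,fx=k,fy=k,interpolation=cv2.INTER_CUBIC))
c("jig",210,10,110,140,4); c("rest",225,65,75,120,5); c("hold",205,0,110,210,2.8)
im=cv2.imread("pics/w_jig.png"); cv2.imwrite("pics/wc_jig2.png",cv2.resize(im[130:280,210:320],None,fx=4,fy=4,interpolation=cv2.INTER_CUBIC))
```

```text
(no output)
```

View pics/wc_jig.png

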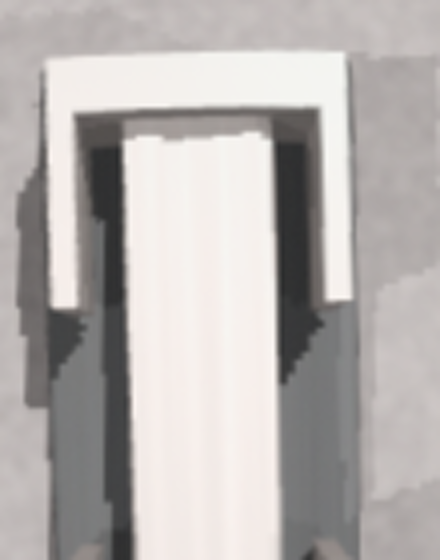

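View pics/wc_jig2.png

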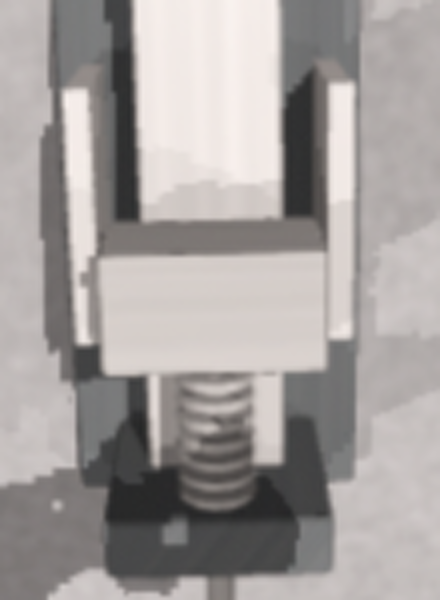

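View pics/wc_rest.png

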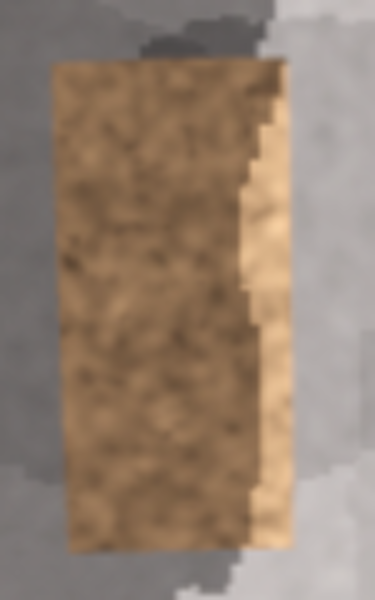

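View pics/wc_hold.png

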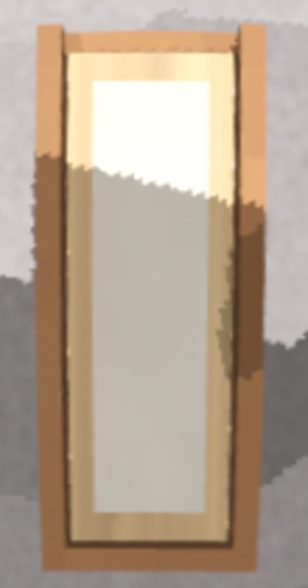

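```bash
cat > fit.py <<'E'
from h import *
from scipy.optimize import least_squares
c=np.load("cal.npz"); f=dict(T_tool_cam=c["Tc"],fx=float(c["f"]),fy=float(c["f"]),cx=float(c["cx"]),cy=float(c["cy"]))
def fit(n,T,pts,k,off,x0):
    def un(p,o): return np.array([(p[0]+.5)/k-.5+o[0],(p[1]+.5)/k-.5+o[1]])
    def res(q):
        r=[]; cs,sn=np.cos(q[2]),np.sin(q[2])
        for l,p,*o in pts:
            w=[q[0]+cs*l[0]-sn*l[1],q[1]+sn*l[0]+cs*l[1],l[2]]
            r+=list(proj(f,w,T)-un(p,o[0] if o else off))
        return np.array(r)
    s=least_squares(res,x0,loss="soft_l1"); print(n,s.x[:2].round(4),"yaw",np.degrees(s.x[2]).round(2)); print(s.fun.reshape(-1,2).round(1).tolist() if 0 else res(s.x).reshape(-1,2).round(1).tolist())
    return s.x
if __name__=="__main__":
    b=(210,130)
    TJ=np.load("w_jig.npz")["T"]
    fit("jig",TJ,[((-.08,-.0295,.057),(77,115)),((-.08,.0295,.057),(319,108)),((-.032,-.0295,.057),(77,310)),((-.032,.0295,.057),(327,301)),
     ((.032,-.0295,.057),(90,88),b),((.032,.0295,.057),(328,83),b),((.068,-.027,.079),(102,253),b),((.068,.027,.079),(325,250),b)],4,(210,10),[.556,.233,0])
    fit("rest",np.load("w_rest.npz")["T"],[((-.045,-.021,.045),(53,60)),((-.045,.021,.045),(288,60)),((.045,.021,.045),(293,548)),((.045,-.021,.045),(70,550))],5,(225,65),[.515,.025,0])
    TH=np.load("w_hold.npz")["T"]
    fit("panel",TH,[((-.08,-.026,.078),(68,53)),((-.08,.026,.078),(235,52)),((.08,.026,.078),(232,543)),((.08,-.026,.078),(70,541))],2.8,(205,0),[.5586,-.221,-.23])
    fit("holder",TH,[((-.09,-.036,.08),(37,25)),((-.09,.036,.08),(265,28)),((.09,.036,.08),(258,570)),((.09,-.036,.08),(42,570))],2.8,(205,0),[.5586,-.221,-.23])
E
python3 fit.py
```

```text
jig [0.5568 0.2339] yaw 1.55
[[-1.2, -0.8], [0.7, -0.7], [0.1, -0.9], [0.0, -0.3], [-0.6, 0.6], [0.7, 0.3], [-1.2, 1.4], [1.2, 0.7]]
rest [0.5133 0.0249] yaw 0.14
[[-0.1, 0.1], [0.4, -0.8], [0.2, 0.1], [-0.5, 0.5]]
panel [ 0.5571 -0.2211] yaw -13.0
[[0.2, -0.1], [-0.2, 0.2], [-1.0, -0.4], [0.9, 0.2]]
holder [ 0.5571 -0.2213] yaw -13.05
[[-0.2, -0.5], [0.3, -1.5], [-0.1, 0.9], [0.1, 0.7]]
```

The fits are consistent: residuals are about 1 px, and the panel and holder coincide. Next I'll press with shut fingers and drag a short way first.

```bash
cat > d.py <<'E'
from h import *
H=np.array([.5571,-.2212]); a=np.radians(-13.03)
def hp(x,y=0): return H+x*np.array([np.cos(a),np.sin(a)])+y*np.array([-np.sin(a),np.cos(a)])
if __name__=="__main__":
    grab(40)
    movep([*hp(.02),.11],rot(a+np.pi/2))
    F0=get_state()["contact_force"]
    print(move_l([*hp(.02),.070],velocity=.03,until_force=8))
    s=get_state(); print(s["position"],s["contact_force"]-F0,s["clock"])
    move_l([*hp(.005),s["position"][2]],velocity=.05)
    s=get_state(); print(s["position"],s["contact_force"]-F0,s["clock"])
    T=tool(); f=grab_frame("wrist"); cv2.imwrite("pics/d1.png",f["img"][:,:,::-1])
E
python3 d.py
```

```text
True
[ 0.5763334  -0.22559142  0.07808815] [-0.82031922  2.04627604  4.6602862 ] 7.925
[ 0.56109888 -0.22211079  0.07810228] [-1.61585598  0.07288904  2.07420929] 8.3583
```

View pics/d1.png

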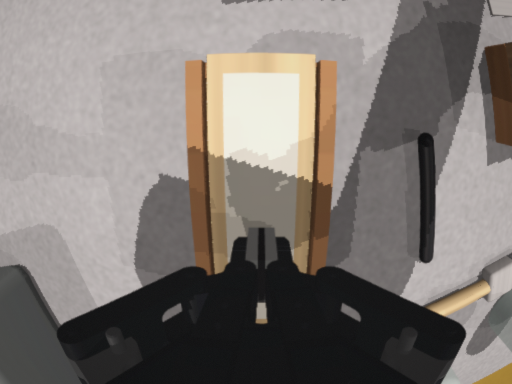

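The panel's near end, at row 55, now stands past the wall ends at row 62, so the panel is following. I'll continue to about 60 mm of slide with slightly more pressure.

```bash
cat > d2.py <<'E'
from d import *
from fit import f as wf
print("end after 1:",(plane(wf,(262,54),.078,tool())[:2]-H)@np.array([np.cos(a),np.sin(a)]))
z=get_state()["position"][2]
move_l([*hp(.005),z-.0007],velocity=.02)
s=get_state(); print(s["contact_force"])
for x in (-.02,-.04):
    move_l([*hp(x),z-.0007],velocity=.06)
    s=get_state(); print(s["position"],s["contact_force"],s["clock"])
f=grab_frame("wrist"); cv2.imwrite("pics/d2.png",f["img"][:,:,::-1])
E
python3 d2.py
```

```text
end after 1: -0.0916849109328659
[-2.69452435  0.9629332   8.14567781]
[ 0.53747435 -0.21681944  0.07805582] [-1.22400702  0.46359892  8.56305077] 9.225
[ 0.51767212 -0.21221305  0.07803881] [-0.96308156  0.78541015  8.62357427] 9.7083
```

View pics/d2.png

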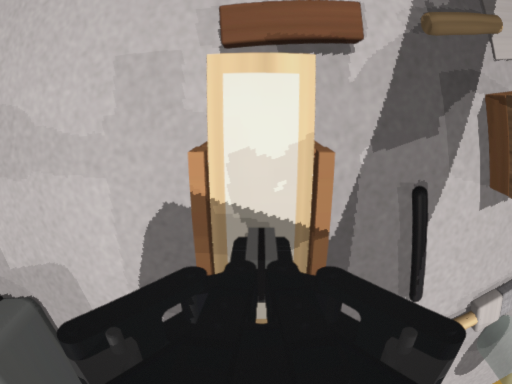

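The finger-to-end offset is unchanged (end still at row 55), so the panel followed without slipping, leaving about 47 mm of overhang. The offcut at (290,22) lies low beneath it. Now I'll pinch the end.

```bash
cat > d3.py <<'E'
from d import *
from fit import f as wf
e=(plane(wf,(262,54.5),.078,tool())[:2]-H)@np.array([np.cos(a),np.sin(a)]); print("end",e)
s=get_state(); p=s["position"]
move_l([p[0],p[1],.10],velocity=.1)
let_go()
g=e+.014
move_l([*hp(g),.13],velocity=.15)
move_l([*hp(g),.051],velocity=.08)
T=tool();f=grab_frame("wrist"); cv2.imwrite("pics/d3.png",f["img"][:,:,::-1])
grab(40)
s=get_state(); print(s["position"],s["contact_force"],s["finger_gap"],s["clock"])
f=grab_frame("wrist"); cv2.imwrite("pics/d4.png",f["img"][:,:,::-1])
E
python3 d3.py
```

```text
end -0.13620674040337266
[ 0.438241   -0.19377009  0.05126173] [-0.24343164  0.23076169  1.10271589] 0.5998049560361843 13.25
```

View pics/d4.png

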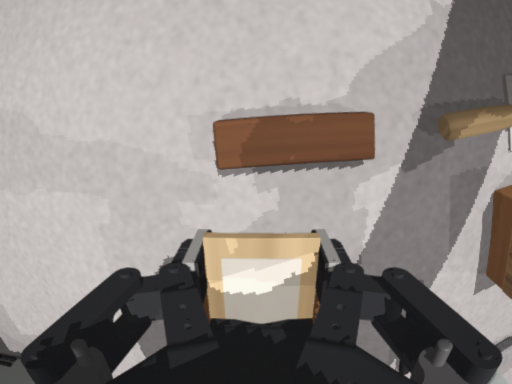

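Gap 0.60 × 85 mm = 51 mm, so the panel's end is held across its width, with the panel edge at row 235. Now lift and move above the rest.

```bash
cat > d5.py <<'E'
from d import *
from fit import f as wf
p=get_state()["position"]
u=np.array([np.cos(a),np.sin(a)])
print("end by tool",(plane(wf,(262,236),.078,tool())[:2]-p[:2])@u)
move_l([p[0],p[1],.085],velocity=.06)
move_l([p[0],p[1],.16],velocity=.12)
RC=np.array([.5133,.0249]); off=.066
r=np.radians(.14)
tgt=RC-off*np.array([np.cos(r),np.sin(r)])
movep([*tgt,.12],rot(r+np.pi/2))
s=get_state(); print(s["position"],s["contact_force"],s["finger_gap"],s["clock"])
for c in("wrist","top","scene"):
    f=grab_frame(c); cv2.imwrite(f"pics/e_{c}.png",f["img"][:,:,::-1])
E
python3 d5.py
python3 - <<'E'
import cv2
cv2.imwrite("pics/e_c.png",cv2.resize(cv2.imread("pics/e_scene.png")[100:300,120:360],None,fx=3,fy=3))
E
```

```text
end by tool -0.017043956369163664
[0.44763145 0.02413354 0.11992169] [ 0.14319789 -0.95833569 -0.3860421 ] 0.6021047478026482 15.6833
```

View pics/e_wrist.png

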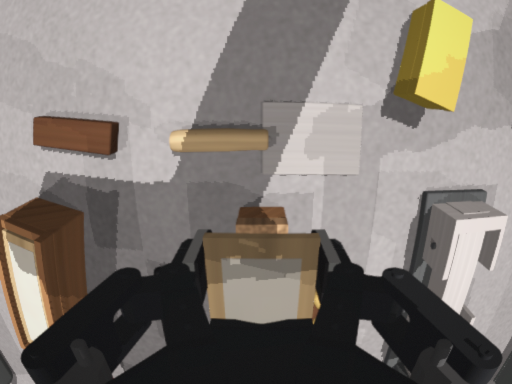

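View pics/e_c.png

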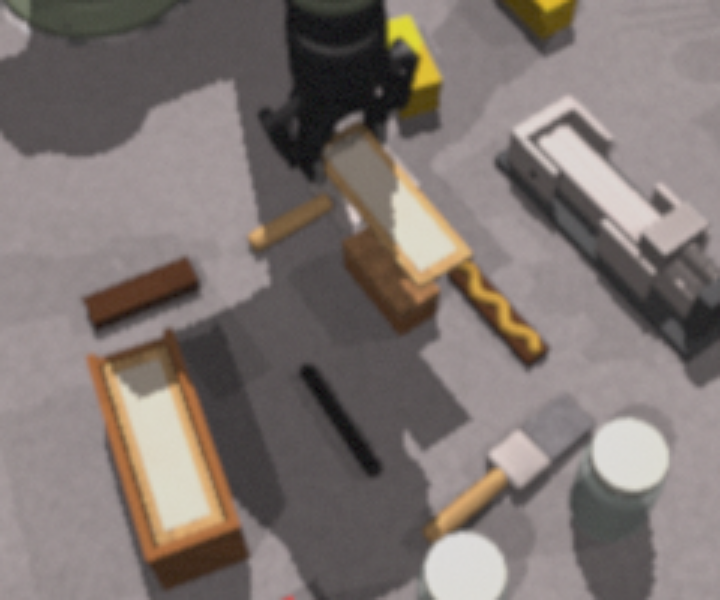

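The scene crop shows the panel held level above the cork rest, with the other two panels still in the holder. In the wrist view the panel edge is at row 235 and level. I'll lower it until it touches.

```bash
cat > d6.py <<'E'
from d import *
RC=np.array([.5133,.0249]); off=.0648; r=np.radians(.14)
tgt=RC-off*np.array([np.cos(r),np.sin(r)])
move_l([*tgt,.034],velocity=.08)
F0=get_state()["contact_force"]
print(move_l([*tgt,.018],velocity=.02,until_force=3))
s=get_state(); print(s["position"],s["contact_force"]-F0,s["wrist_torque"],s["clock"])
for c in("wrist","scene"):
    f=grab_frame(c); cv2.imwrite(f"pics/f_{c}.png",f["img"][:,:,::-1])
E
python3 d6.py
python3 - <<'E'
import cv2
cv2.imwrite("pics/f_c.png",cv2.resize(cv2.imread("pics/f_scene.png")[130:230,200:320],None,fx=6,fy=6))
E
```

```text
True
[0.44854248 0.02472596 0.02396555] [-1.22637959 -0.65543569  5.66679494] [-0.00292385  0.07081131 -0.01421775] 17.6083
```

View pics/f_c.png

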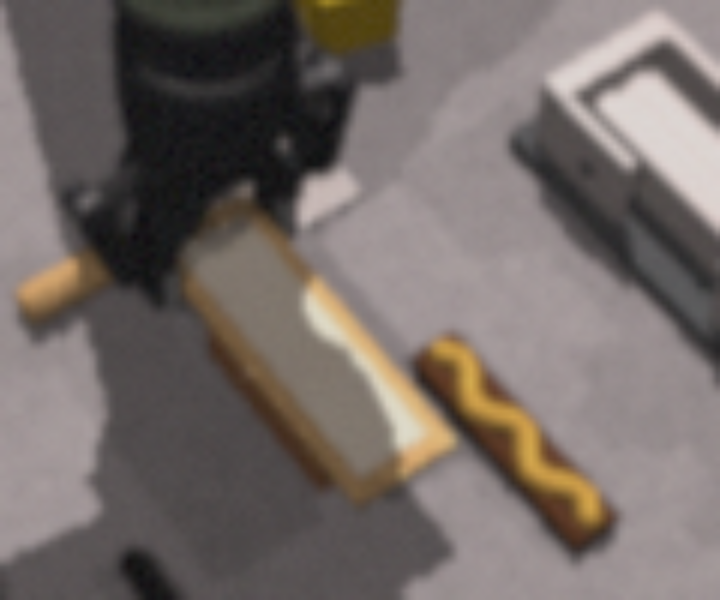

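Contact came at z = 0.024 as predicted, and the panel lies on the rest. I'll release, back off and look.

```bash
cat > d7.py <<'E'
from d import *
let_go()
p=get_state()["position"]; move_l([p[0],p[1],.14],velocity=.12)
movep([.575,.025,.19],rot(np.pi/2)); sleep(.1)
T=tool(); f=grab_frame("wrist"); cv2.imwrite("pics/g.png",f["img"][:,:,::-1]); np.savez("w_g.npz",T=T); print(get_state()["clock"])
cv2.imwrite("pics/gc.png",cv2.resize(f["img"][40:220,210:330,::-1],None,fx=3.3,fy=3.3,interpolation=cv2.INTER_CUBIC))
E
python3 d7.py
```

```text
20.025
```

View pics/g.png

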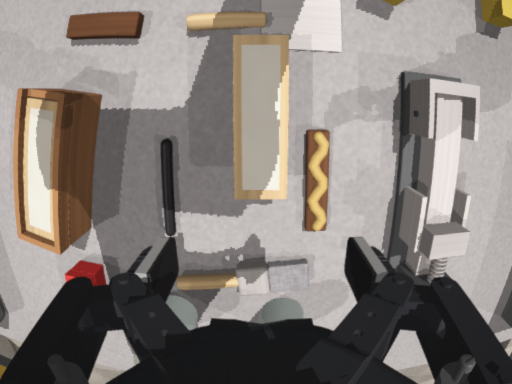

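View pics/gc.png

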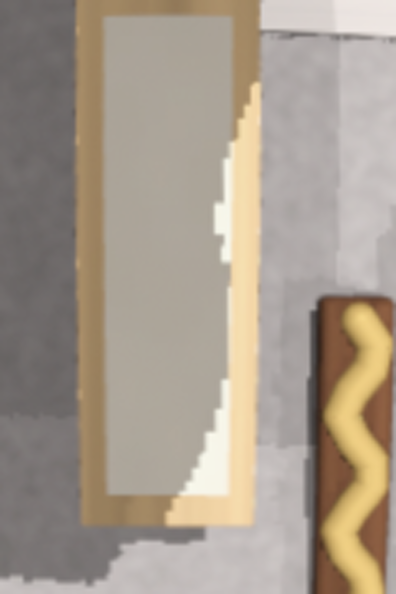

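The panel lies straight on the rest, with corners near (233,35), (289,35), (287,199) and (234,199). The fragment at (317,180) and the marker at (168,185) are clear of it. Next I'll fit its pose.

Run:
```python
from fit import *
x=fit("panel",np.load("w_g.npz")["T"],[((-.08,-.026,.051),(232.8,35)),((-.08,.026,.051),(289.4,35)),((.08,.026,.051),(286.8,199)),((.08,-.026,.051),(234.2,199))],1,(0,0),[.5133,.025,0])
g=cv2.imread("pics/g.png"); T=np.load("w_g.npz")["T"]
for p,z in (((305,232),.018),((329,131),.018),((305,131),.018),((162,140),.01),((174,235),.01)): print(p,plane(f,p,z,T)[:2].round(4))
```

```text
panel [0.513 0.025] yaw -0.18
[[0.3, -0.6], [-0.3, -0.4], [-0.1, 0.5], [0.1, 0.4]]
(305, 232) [0.6435 0.0763]
(329, 131) [0.5272 0.0979]
(305, 131) [0.5279 0.0718]
(162, 140) [ 0.5368 -0.0856]
(174, 235) [ 0.6523 -0.0809]
```

The panel is centred to 0.3 mm and aligned to 0.3° with the rest. Now I'll regrip it by its middle and move above the work holder.

```bash
cat > j.py <<'E'
from h import *
J=np.array([.5568,.2339]); ja=np.radians(1.55)
def jp(x,y=0): return J+x*np.array([np.cos(ja),np.sin(ja)])+y*np.array([-np.sin(ja),np.cos(ja)])
if __name__=="__main__":
    P=[.513,.025]; y=np.radians(-.18)
    movep([*P,.11],rot(y+np.pi/2))
    move_l([*P,.024],velocity=.08)
    grab(50)
    s=get_state(); print(s["position"],s["contact_force"],s["finger_gap"],s["clock"])
    move_l([*P,.04],velocity=.05); move_l([*P,.12],velocity=.12)
    movep([*jp(-.026),.10],rot(ja+np.pi/2))
    s=get_state(); print(s["position"],jp(-.026),s["contact_force"],s["finger_gap"],s["clock"])
    for c in("wrist","top","scene"):
        f=grab_frame(c); cv2.imwrite(f"pics/j_{c}.png",f["img"][:,:,::-1])
E
python3 j.py
python3 - <<'E'
import cv2
cv2.imwrite("pics/j_c.png",cv2.resize(cv2.imread("pics/j_scene.png")[80:230,250:400],None,fx=4,fy=4))
cv2.imwrite("pics/j_t.png",cv2.resize(cv2.imread("pics/j_top.png")[90:240,80:230],None,fx=4,fy=4))
E
```

```text
[0.51341102 0.02496352 0.02465912] [-0.42007023  0.16277798  6.24382756] 0.5936692171137509 22.15
[0.53046504 0.23222427 0.09949403] [0.53080951 0.23319672] [ 0.98757268 -0.06334166  0.15370452] 0.5982491910373274 24.2833
```

View pics/j_wrist.png

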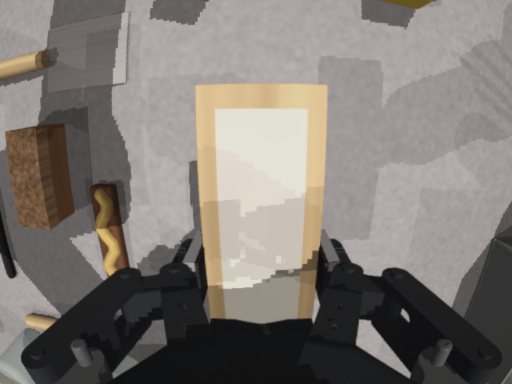

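View pics/j_c.png

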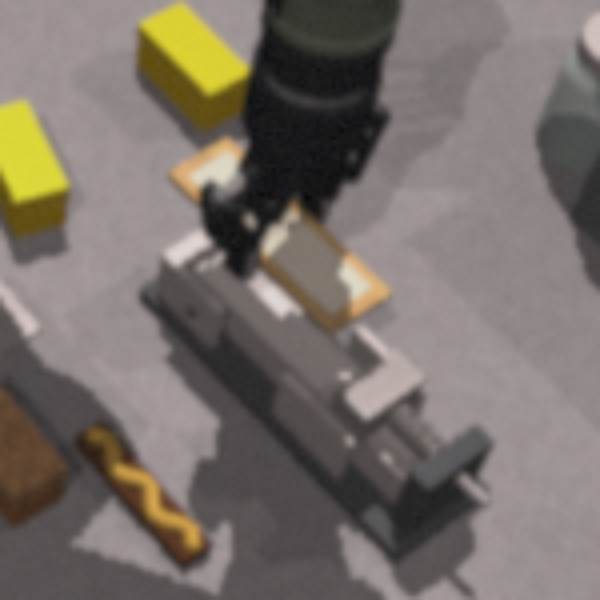

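View pics/j_t.png

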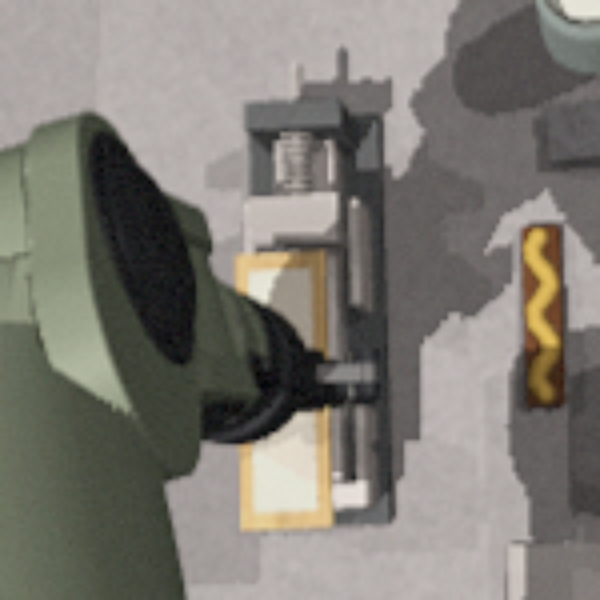

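The panel is held level by its middle over the jig, with its far end just short of the stop block. In the wrist view its near end is at row 86, centred on column 260.5. I'll check its pitch, then descend and push.

```bash
cat > j2.py <<'E'
from j import *
from fit import f as wf
T=tool(); 
for dy in (-.08,): print([ (T@np.array([x,dy,-.0263,1]))[:3].round(4).tolist() for x in(-.026,.026)], [proj(wf,(T@np.array([x,dy,-.0263,1]))[:3],T).round(1).tolist() for x in (-.026,.026)])
move_l([*jp(-.026),.0437],velocity=.06)
sleep(.2)
s=get_state(); F0=s["contact_force"]; print(s["position"],F0,s["clock"])
print(move_l([*jp(.0),.0437],velocity=.02,until_force=3))
s=get_state(); u=np.array([np.cos(ja),np.sin(ja)]); print("contact local x",(s["position"][:2]-J)@u,s["position"],s["contact_force"]-F0,s["clock"])
for c in("wrist","top","scene"):
    f=grab_frame(c); cv2.imwrite(f"pics/k_{c}.png",f["img"][:,:,::-1])
E
python3 j2.py
python3 - <<'E'
import cv2
cv2.imwrite("pics/k_c.png",cv2.resize(cv2.imread("pics/k_scene.png")[80:230,250:400],None,fx=4,fy=4))
E
```

```text
[[0.4518, 0.2035, 0.1264], [0.4505, 0.2555, 0.1264]] [[194.5, 84.6], [328.5, 84.7]]
[0.53105254 0.23342162 0.05138993] [-20.19662151  -9.42054455  64.47836513] 25.725
True
contact local x -0.02626585808811272 [0.53054297 0.23321843 0.05281087] [ 14.09488738   6.98338901 -42.62209724] 26.0417
```

View pics/k_wrist.png

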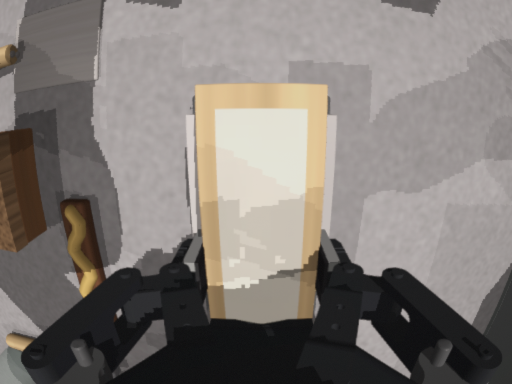

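View pics/k_c.png

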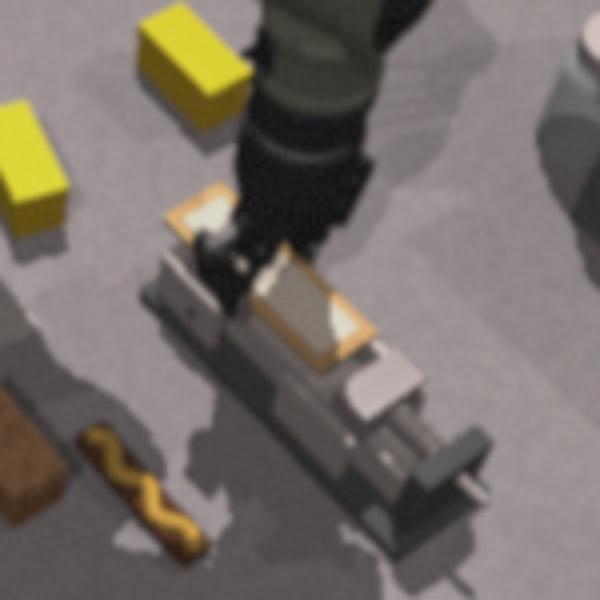

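The fingers touched down on the near cheeks. At local x = -26 the 22 mm pads overlap the cheek, which ends at -32, and that was my error in choosing the descent point. The panel hasn't moved in the grip (end still at row 86). I'll lift straight up and re-enter at x = -17.

```bash
cat > j3.py <<'E'
from j import *
from fit import f as wf
p=get_state()["position"]
move_l([*jp(-.026),.10],velocity=.08)
s=get_state(); print(s["position"],s["contact_force"],s["finger_gap"],s["clock"])
f=grab_frame("wrist"); cv2.imwrite("pics/l_wrist.png",f["img"][:,:,::-1])
f=grab_frame("scene"); cv2.imwrite("pics/l_c.png",cv2.resize(f["img"][80:230,250:400,::-1],None,fx=4,fy=4))
E
python3 j3.py
```

```text
[0.53050489 0.23310463 0.09953728] [-0.01697563 -0.92466    -0.97887031] 0.593250724375242 26.95
```

View pics/l_wrist.png

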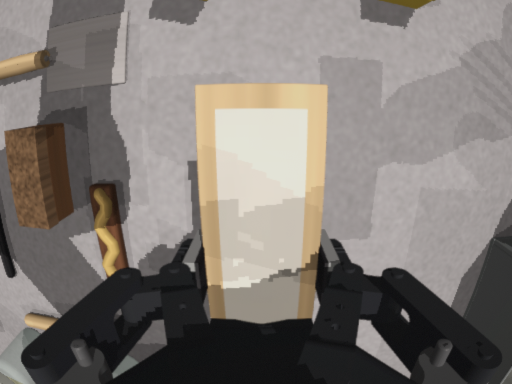

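View pics/l_c.png

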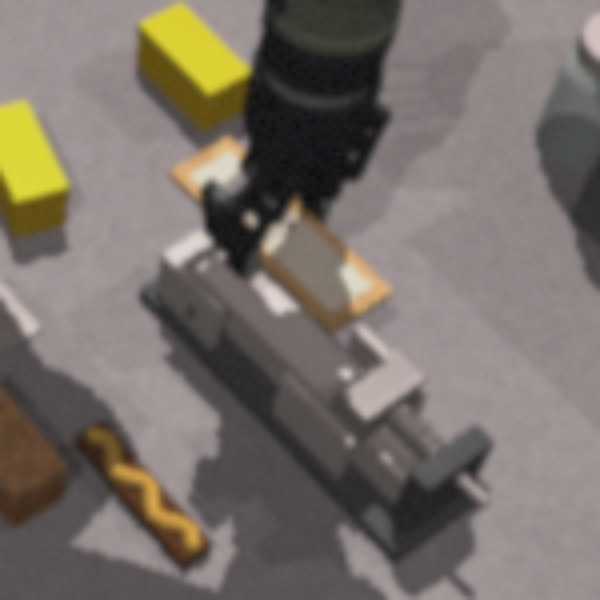

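The grip is unchanged (row 86, columns 195–327). I'll re-enter at x = -17 with a force guard on every line.

```bash
cat > j4.py <<'E'
from j import *
u=np.array([np.cos(ja),np.sin(ja)])
move_l([*jp(-.017),.10],velocity=.05)
F0=get_state()["contact_force"]
hit=move_l([*jp(-.017),.0437],velocity=.04,until_force=6)
s=get_state(); print(hit,s["position"],(s["position"][:2]-J)@u,s["contact_force"]-F0,s["clock"])
if not hit:
    sleep(.2); F0=get_state()["contact_force"]
    hit=move_l([*jp(.0),.0437],velocity=.02,until_force=3)
    s=get_state(); print(hit,"contact local x",(s["position"][:2]-J)@u,s["position"],s["contact_force"]-F0,s["clock"])
f=grab_frame("wrist"); cv2.imwrite("pics/m_wrist.png",f["img"][:,:,::-1])
f=grab_frame("scene"); cv2.imwrite("pics/m_c.png",cv2.resize(f["img"][80:230,250:400,::-1],None,fx=4,fy=4))
E
python3 j4.py
```

```text
False [0.54002897 0.23349064 0.04399153] -0.01677596843865625 [ 0.37566808 -0.04692296  0.24418459] 28.9417
True contact local x -0.012149922521829887 [0.54465779 0.23345072 0.04275205] [0.16993256 0.95894915 0.54753354] 29.6167
```

View pics/m_wrist.png

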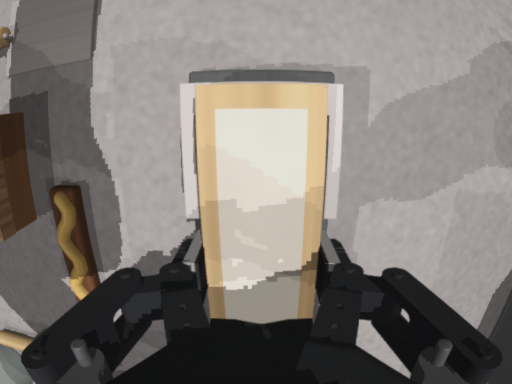

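View pics/m_c.png

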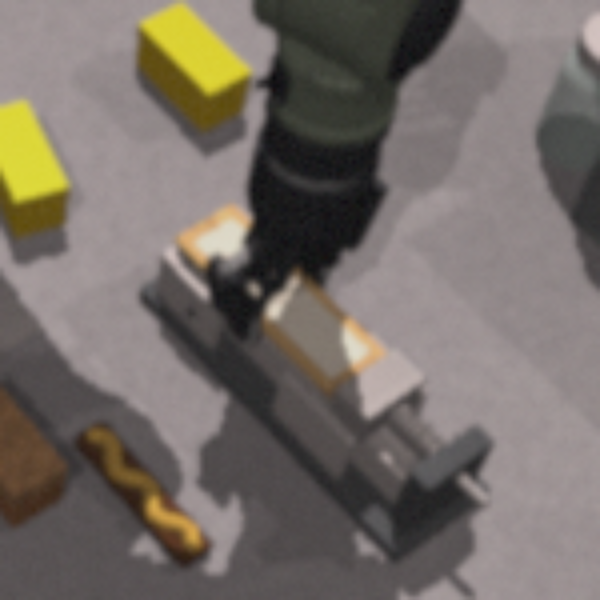

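Contact came at local x = -12.1 mm, exactly where expected, and the panel sits symmetric between the cheeks (cheek strips at columns 187 and 335). Now I'll push the stop back 16 mm.

```bash
cat > j5.py <<'E'
from j import *
u=np.array([np.cos(ja),np.sin(ja)])
move_l([*jp(.0042),.0437],velocity=.03)
sleep(.15)
s=get_state(); print("local x",(s["position"][:2]-J)@u,s["position"],s["contact_force"],s["finger_gap"],s["clock"])
f=grab_frame("wrist"); cv2.imwrite("pics/n_wrist.png",f["img"][:,:,::-1])
f=grab_frame("scene"); cv2.imwrite("pics/n_c.png",cv2.resize(f["img"][80:230,250:400,::-1],None,fx=4,fy=4))
E
python3 j5.py
```

```text
local x 0.00046843952032405025 [0.55727527 0.23365394 0.04234055] [-7.84552693 -0.02687867  0.19021659] 0.5932700467119657 30.5667
```

View pics/n_wrist.png

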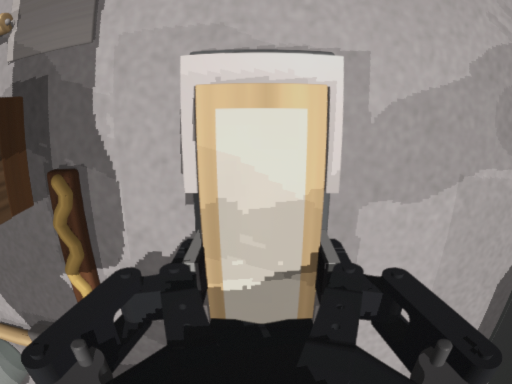

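View pics/n_c.png

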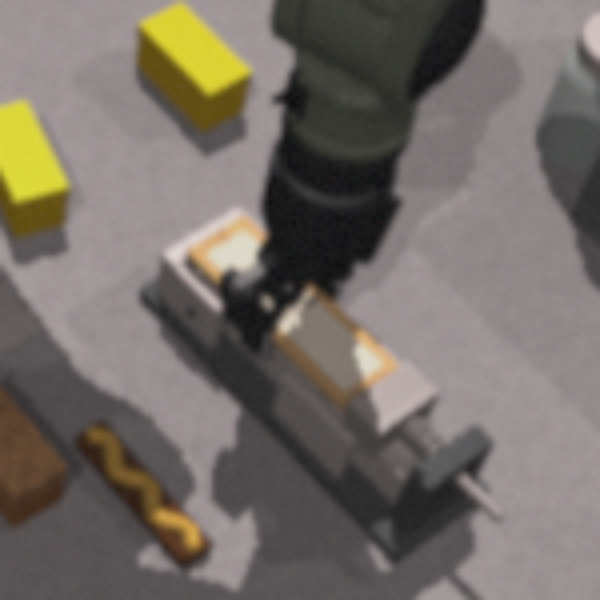

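The stop is being pushed, but arm compliance leaves the panel at +0.5 mm instead of +4.2 mm. There is no slip in the grip (row 86). I'll command further to compensate.

```bash
cat > j6.py <<'E'
from j import *
u=np.array([np.cos(ja),np.sin(ja)])
move_l([*jp(.0092),.0447],velocity=.03)
sleep(.15)
s=get_state(); print("local x",(s["position"][:2]-J)@u,s["position"],s["contact_force"],s["finger_gap"],s["clock"])
f=grab_frame("wrist"); cv2.imwrite("pics/o_wrist.png",f["img"][:,:,::-1])
E
python3 j6.py
```

```text
local x 0.004545459422464245 [0.56135099 0.2337572  0.04291408] [-9.01388138  0.05252691 -0.45508685] 0.5951249724310917 31.1333
```

View pics/o_wrist.png

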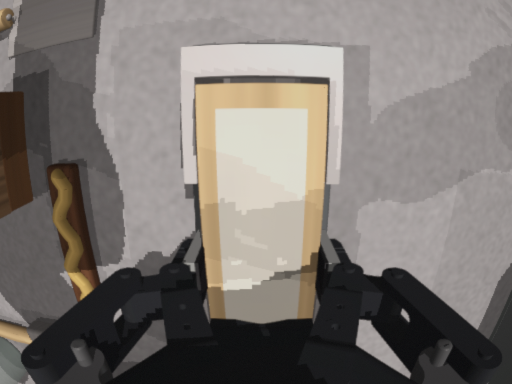

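The near end (row 84) now clears the fixed stop's inner edge (row 77) by a visible dark gap, with local x = +4.5 mm. Now I'll lower.

```bash
cat > j7.py <<'E'
from j import *
u=np.array([np.cos(ja),np.sin(ja)])
F0=get_state()["contact_force"]
hit=move_l([*jp(.0095),.0240],velocity=.03,until_force=6)
s=get_state(); print(hit,"local x",(s["position"][:2]-J)@u,s["position"],s["contact_force"],s["finger_gap"],s["clock"])
f=grab_frame("wrist"); cv2.imwrite("pics/p_wrist.png",f["img"][:,:,::-1])
f=grab_frame("scene"); cv2.imwrite("pics/p_c.png",cv2.resize(f["img"][80:230,250:400,::-1],None,fx=4,fy=4))
E
python3 j7.py
```

```text
True local x 0.00424962797702054 [0.5610546  0.23377361 0.02464072] [-3.52949776  0.16074615  8.36022623] 0.5939739474525488 31.8
```

View pics/p_wrist.png

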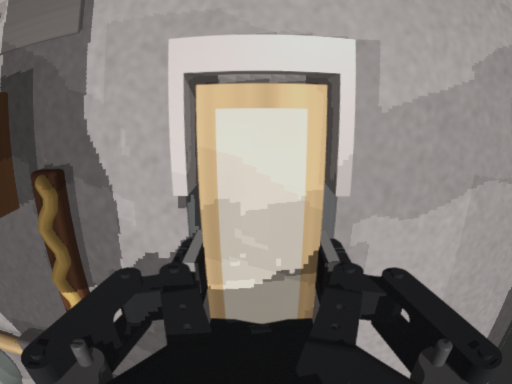

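View pics/p_c.png

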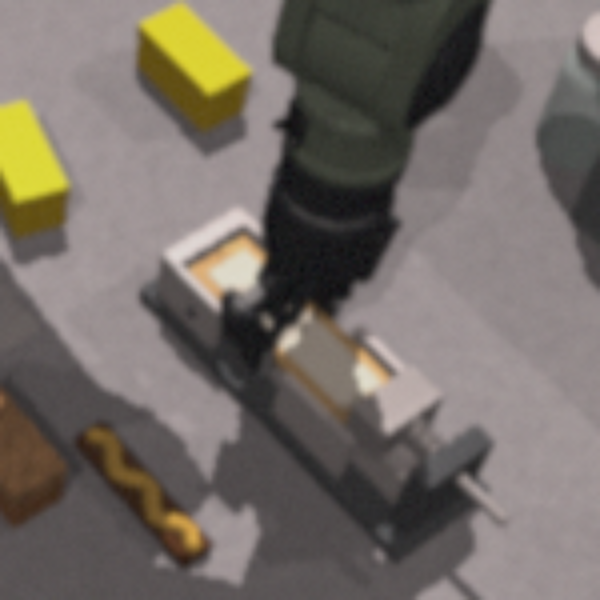

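The panel is on the bed (z = 0.0246 as predicted), inside the cheeks and clear of the fixed stop. I'll ease it back to the fixed stop, release, and look.

```bash
cat > j8.py <<'E'
from j import *
u=np.array([np.cos(ja),np.sin(ja)])
print(move_l([*jp(.0035),.0238],velocity=.02))
s=get_state(); print("local x",(s["position"][:2]-J)@u,s["position"],s["contact_force"],s["clock"])
let_go(); sleep(.2)
s=get_state(); print("local x",(s["position"][:2]-J)@u,s["position"],s["contact_force"],s["clock"])
q=s["position"]
print(move_l([q[0],q[1],.14],velocity=.1,until_force=12))
movep([*jp(.06),.20],rot(ja+np.pi/2)); sleep(.1)
T=tool(); np.savez("w_q.npz",T=T)
f=grab_frame("wrist"); cv2.imwrite("pics/q_wrist.png",f["img"][:,:,::-1])
cv2.imwrite("pics/q_wc.png",cv2.resize(f["img"][10:270,205:320,::-1],None,fx=2.3,fy=2.3,interpolation=cv2.INTER_CUBIC))
print(get_state()["clock"])
E
python3 j8.py
```

```text
False
local x 0.0033902145166340007 [0.56019262 0.23385685 0.0246508 ] [-4.56775109 -2.23864422  7.86710308] 32.15
local x 0.0035279674735707754 [0.56032645 0.2340038  0.02375272] [0.05573743 0.51145146 0.36687857] 32.7917
False
34.675
```

View pics/q_wrist.png

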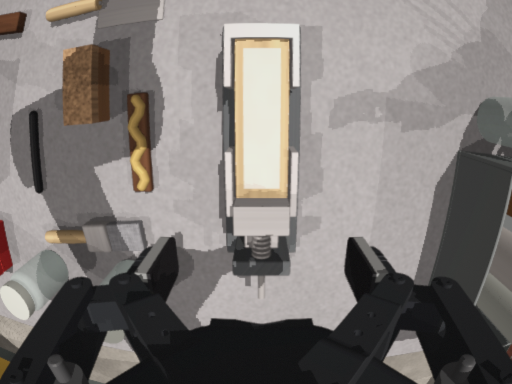

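View pics/q_wc.png

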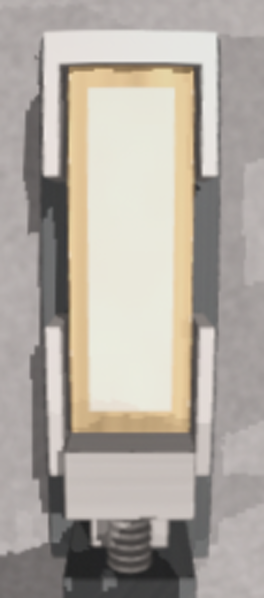

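The panel lies inside the cheeks. Its near end is at row 39, right against the fixed stop, and its far end meets the stop face at about row 198. I'll check both numerically and take a wide view.

Run:
```python
from j import *
from fit import f as wf
T=np.load("w_q.npz")["T"]; M=lambda p:((p[:2]-J)@np.array([np.cos(ja),np.sin(ja)])).round(4)
un=lambda u,v:((u+.5)/2.3-.5+205,(v+.5)/2.3-.5+10)
print("near end",M(plane(wf,un(130,68),.051,T)),"stop top front",M(plane(wf,un(130,452),.079,T)),"side",[plane(wf,un(c,250),.051,T)[:2].round(4) for c in(68,193)])
for l in((-.08,0,.057),(-.08,0,.051),(.08,0,.051),(.08,0,.079)): print(l,(np.array(proj(wf,[*jp(l[0]),l[2]],T))-[205,10])*2.3)
movep([.40,.35,.25],rot(np.pi/2))
for c in("top","scene"):
    f=grab_frame(c); cv2.imwrite(f"pics/r_{c}.png",f["img"][:,:,::-1])
s=get_state(); print(s["clock"],s["contact_force"])
```

```text
near end -0.0785 stop top front 0.0792 side [array([0.557 , 0.2077]), array([0.5555, 0.2603])]
(-0.08, 0, 0.057) [129.68721805  60.80356911]
(-0.08, 0, 0.051) [129.65968916  64.01021458]
(0.08, 0, 0.051) [129.46453333 432.26976993]
(0.08, 0, 0.079) [129.57354496 453.2625953 ]
35.7583 [ 0.23891046  0.3760734  -0.28571623]
```

View pics/r_scene.png

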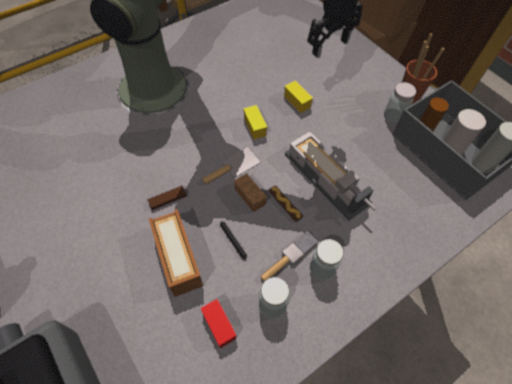

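View pics/r_top.png

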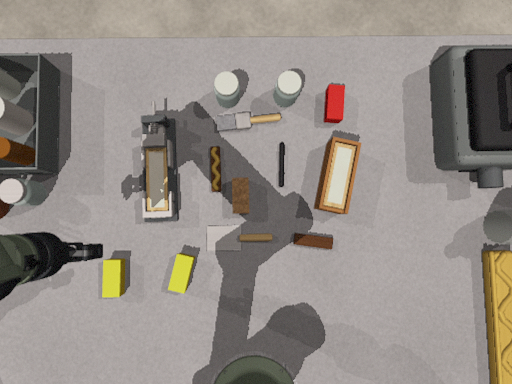

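The stop measures 11–12 mm back, and the panel ends match the seated projection to within about 1 px once the fit residual is allowed for. Both wide views show the bystanders and the two remaining panels unmoved, and the arm is clear. Handing in.

```bash
python3 -c "
from cell import *
print(sign_off()); print(get_state()['clock'])"
```

```text
the job is handed in; nothing more can be done
None
the job is handed in; nothing more can be done
```

The job is done and handed in at about 36 s of the 64 s allowed; no verdict was reported. I slid the top panel out about 56 mm, pinched its overhanging end and laid it on the cork rest. Then I took it again by its middle, pushed the sprung stop back about 16 mm, lowered the panel and released it.

**Checks that passed**
- **On the rest:** the panel was centred to about 0.3 mm and aligned to about 0.3°.
- **In the work holder:** the panel lies on the bed inside the cheeks, between the fixed stop and the stop face. The sprung stop's face measured at 79.2 mm, against 80 mm expected for a clamped panel.
- **Everything else:** in the last wide views the other two panels, the look-alikes and the other objects on the bench show no visible movement.

**What went wrong or disagreed**
- **First descent into the work holder:** I came down too far toward the fixed stop, and the fingertips landed on the near cheeks. The force reading there reached about 68 N, below the 120 N wrist limit, and it was on the fingers rather than the gripper's body. I lifted off, confirmed the panel had not moved in the grip, and re-entered correctly.
- **Near end of the panel:** it measured 1.5 mm short of the fixed stop. The images show it against the stop, and the gap is within my fit and calibration error.

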